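# Click the glaze tank's filler cap tight and flip its dust cover shut

## Robot

A 6-joint arm with a two-finger parallel gripper is mounted at the origin on the work surface. World frame = base frame: x ahead of the robot, y to its left, z up, the work surface at z = 0. Lengths are in m, angles in rad, forces in N, time in s.
With the tool pointing down it reaches from about 0.3 to 0.875 m from the base axis. Payload 6.4 kg.
Tool frame: the origin (TCP) lies midway between the tips of the shut fingers; the grasp point (between the pads) lies 19 mm behind it (ctrl.pinch_z is the distance from the TCP to the grasp point, in m); z points along the fingers, y is the line along which they close (so a half turn about z gives the same grasp; the last joint's range is limited). The gripper opens to 85 mm and grips with 20 to 120 N. Pads are 22 mm wide; open, the fingers measure 114 mm over their backs; the gripper's body (76 mm by 85 mm) begins 54 mm behind the grasp point. The pads swing forward as they close: fully open they stand 13 mm farther back than shut.
Start: joints at [1.117, 0.181, 1.607, -0, 1.354, -0.206], TCP at [0.141, 0.557, 0.231] pointing down, gripper open.
Joint ranges: [-2.99, 2.99], [-0.89, 2.07], [0.3, 2.58], [-1.14, 4.28], [0, 2.63], [-3.12, 3.12]. Speed limits (rad/s): [2.57, 2.57, 3.01, 3.14, 3.14, 3.14].

## Interface

Orientations are given as a unit quaternion [w, x, y, z].
In Python, from bench import ctrl gives the robot as it stands.
- The arm moves only by the tool apply_moves, never from a script. Its argument "moves" is a list of rows, each an object with "jaw": the opening, from 0 (shut) to 1 (fully open); "offset": the shift along the tool's x, y, z in mm, a list of three; "rot": the turn, a rotation vector about the tool's x, y, z in degrees, a list of three. In form: [{"jaw": jaw, "offset": [dx, dy, dz], "rot": [ax, ay, az]}, ...]. A call has exactly 5 rows; each row shifts and turns the commanded pose from where the row before left it, along the tool's axes as they then stand; what a row does not reach is not made up. A row lasts 1/8 s, in which the tool goes at most 62.5 mm and 10.7 degrees, less where a joint would pass 70% of its speed; a pose out of reach is approached as far as the arm can. A call is refused whole if a number of a shift passes 62.5 or a number of a turn 10.7, either way. A call with a gripper value outside its range is refused whole. The fingers move at their own pace and stop on an object; the grip force is fixed at half the most. Time passes only in rows, so rows that do not move let the fingers close, or fill a call up. It gives the time, the measured TCP pose, the force, the opening and the grip force at its end, in the units of the state.
- ctrl.get_obs(): the state, without advancing time (a new reading comes with each control period).
- ctrl.camera(name): name is "side" or "top"; returns (picture, depth): 420x560x3 uint8, red, green, blue; 420x560 float32, m along the optical axis (not along the pixel's ray), 0 where there is no reading.
- ctrl.camera_params(name): a dict with "K" (3x3 intrinsics, pixels), "dist" ([k1, k2, p1, p2, k3] as OpenCV has them; the pictures are not rectified), "cam_to_world" (4x4, takes a point from camera to world coordinates). Camera axes: x right, y down, z forward; pixel columns grow to the right and rows downward; lengths in m; the calibration is good to about 2 mm. A picture is of the moment at which its call begins. camera_params takes no time and is no camera call.
- ctrl.hand_in(): hands the job in; it is judged then, once.
Trained networks look in the newest picture that a camera, given by its name, has taken for a name from the list of things; names that differ only in an ending like _2 or _b are one class to them, and where a whole thing is asked for, a point or a joint stands for the part that bears it (a point fixed in the world has none). Each returns a list of dicts, best first, with "score" (0 to 1); they miss things now and then, are a little off and sometimes report something else, mostly with a low value. They report only what shows in the picture. A call takes as long as a camera call.
- ctrl.outline_of(camera, target): "region" (420x560 bool, what is visible of it) and "position" ([column, row] in pixels, amid what is visible of it).
The state is a dict: "time_s": time; "q": joint angles; "dq": joint speeds; "joint_efforts": joint torques, N m; "eef_pos": TCP position; "eef_rot": TCP orientation; "wrist_force": force on the tool from outside, world axes, zero at the start; "torque": the same for the moment, N m; "opening": opening from 0.0 (shut) to 1.0 (fully open); "grasp_force": force on a finger pad.
Only numpy, scipy, OpenCV 4.12 (cv2) and the standard library are available. Lean on these libraries where they do the work, as an engineer would, in place of code of your own. Each camera call takes 0.05 s, during which the arm holds its last target. There are 200 camera calls.

## Task

Tighten the filler cap of the white glaze tank by pushing its orange lever clockwise until the cap is screwed home and its ratchet clicks: one or two clicks, never a third. Then swing the blue dust cover over the cap until it is fully shut, and do not disturb the things standing around the tank.

Things in the scene. Friction and masses are not known exactly. Their poses are not given: they have to be found in the camera images.
- tank: White plastic glaze tank, 280 x 260 x 85 mm (its own x, y, z), too heavy to move; origin under its centre, on the table, z up; its yaw varies. On its top stand the filler cap and, on the cap's +y side, the hinge of the dust cover.
- cap_axis (a point): Point on the vertical axis of the filler cap, fixed to the tank, 115 mm above the table, axes as the tank's; 20 mm to -y of the tank's centre. The cap is a black disc of radius 26 mm, from 97 to 127 mm above the table. One orange lever, 12 mm wide, 106 to 124 mm above the table, sticks out radially to 62 mm from the axis, with free space under and beside it.
- lever_tip (a point): Middle of the outer end of the orange lever, 62 mm from the cap's axis, 115 mm above the table; x axis outward along the lever. The lever's direction, counter-clockwise from the tank's +x, is 1.1 rad minus thread minus cap, as pushing it clockwise (seen from above) tightens.
- red_mark (a point): Red mark painted on the tank's top, 22 x 8 mm, 56 mm from the cap's axis: the lever points here (-1.3 rad from the tank's +x) when the cap is just home, before any click. Two green marks follow clockwise: the lever points to the first after one click (-1.7 rad), to the second after two clicks (-2.1 rad).
- thread (a joint): How far the cap is screwed on, rad, growing clockwise seen from above. 2.4 is home (a firm stop); it starts between 0.6 and 1.4. It turns against a steady friction of 0.38 N m (about 8 N at the lever) and stays where it is left. Turning the lever the other way unscrews it.
- cap (a joint): Slip of the cap's ratchet, rad, clockwise; 0 until the cap is home. Then, at about 0.65 N m (13 N at the lever), it jumps a tooth and snaps by itself into the next notch: 0.4 (first click), 0.8 (second), 1.2 (third, too many). Tooth tops lie at about 0.2, 0.6 and 1.0. Jerky pushing can make it slip before the cap is home.
- cover (a joint): Angle of the dust cover, rad: 0 shut (level, resting over the cap), 1.57 upright, growing as it opens; it starts between 2.0 and 2.35, leaning back away from the cap. A stiff hinge holds it at any angle (0.22 N m, plus the weight of the cover, 0.16 kg).
- hinge_mid (a point): The middle of the cover's hinge line, fixed to the tank, 138 mm above the table, 85 mm from the cap's axis to the tank's +y; the hinge runs along the tank's x. The point's axes are the tank's.
- cover_edge (a point): Middle of the cover's free edge, a yellow bead of radius 4 mm. The cover is a blue plate, 150 mm wide along the hinge, 150 mm from hinge to edge, 4 mm thick. From the hinge, the edge lies to the tank's -y when shut, straight up at 1.57 rad, to +y beyond. Its outer face, turned away from the cap, is free to be pushed.
- tub_mid (a point): Bystander: white jar, 80 mm across, 90 mm tall; point at half height.
- can_mid (a point): Bystander: steel and green can, 74 mm across, 100 mm tall; point at half height.
- flask_mid (a point): Bystander: orange bottle with a red cap, 60 mm across, 120 mm tall; point at half height.

How it is judged:
On the way, in this order (a step that is already met when the one before it is completed fails the run):
1. the cap is home and has clicked once or twice, with the cover still open (value of joint thread above 2.32 rad and value of joint cap between 0.3 and 0.95 rad and value of joint cover above 0.5 rad), for 0.2 s.
2. the cover is shut over the cap (value of joint cover below 0.06 rad), for 0.2 s.
At the end, for the whole second after the job is handed in: The cap is home (thread beyond 2.32 rad), its ratchet has slipped by one or two clicks (0.3 to 0.95 rad), the cover is shut (under 0.06 rad), and the tub, can and flask are within 30 mm of where they stood (value of joint thread above 2.32 rad and value of joint cap between 0.3 and 0.95 rad and value of joint cover below 0.06 rad and distance of each of tub_mid, can_mid, flask_mid from where it was at the start of the episode below 0.03 m); the robot touches nothing.
It fails at once if the ratchet was driven over a third tooth (value of joint cap above 1.05 rad).
It fails at once if a bystander was pushed away or knocked over (moved by more than 30 mm) (distance of any of tub_mid, can_mid, flask_mid from where it was at the start of the episode above 0.03 m).
It also fails if it takes over 59 s, if anything falls off the work surface, if the arm or the gripper's body presses on something with over 40 N, if the wrist force passes 120 N, or if a joint passes its speed limit or range.

## Working session

There is one attempt and no reset: what is moved stays moved. The work goes in short steps, Python scripts to look and compute and a tool call to move; the robot and the scene stay as the last step left them, time stands still between calls to the robot, and variables do not carry over. Pictures are saved under pics/ and viewed, at most 10 in all, crops included, and the job is handed in when it is done.

Besides the shell and the picture viewer there is one more tool, called after "Call:" as a command line: name --argument value ..., lists and objects as JSON in quotes. apply_moves: Moves the arm, as the interface text tells. Its arguments: {"type":"object","properties":{"moves":{"type":"array"}},"required":["moves"]}

```bash
mkdir -p pics; cat > h.py <<'E'
import numpy as np, cv2
from bench import ctrl
from scipy.spatial.transform import Rotation as R
def cloud(name,depth,mask):
    P=ctrl.camera_params(name);K=np.array(P["K"]);d=np.array(P["dist"]);T=np.array(P["cam_to_world"])
    v,u=np.nonzero(mask&(depth>0))
    n=cv2.undistortPoints(np.stack([u,v],1).astype(float)[:,None],K,d)[:,0]
    z=depth[v,u]; p=np.c_[n*z[:,None],z]
    return p@T[:3,:3].T+T[:3,3], u, v
E
python3 - <<'E'
from h import *
ims=[]
for c in ("top","side"):
    im,d=ctrl.camera(c); ims.append(im)
    np.savez(f"{c}.npz",im=im,d=d)
    cv2.imwrite(f"pics/{c}0.png",im[:,:,::-1])
    for t in ("tank","cap","lever_tip","red_mark","cover","cover_edge","tub_mid","can_mid","flask_mid"):
        o=ctrl.outline_of(c,t)
        if o:
            p,_,_=cloud(c,d,o[0]["region"])
            print(c,t,round(o[0]["score"],2),np.round(o[0]["position"]),o[0]["region"].sum(),np.median(p,0).round(3),p.min(0).round(3),p.max(0).round(3))
print(ctrl.get_obs())
E
```

```text
top tank 0.77 [174. 276.] 39212 [0.536 0.054 0.087] [ 0.385 -0.126 -0.001] [0.707 0.296 0.276]
top cap 0.66 [200. 261.] 1213 [0.553 0.009 0.128] [ 0.527 -0.02   0.086] [0.603 0.039 0.133]
top lever_tip 0.93 [201. 260.] 1346 [0.554 0.011 0.128] [ 0.525 -0.02   0.085] [0.604 0.043 0.133]
top red_mark 0.59 [178. 273.] 39316 [0.535 0.054 0.087] [ 0.368 -0.13  -0.002] [0.718 0.304 0.276]
top cover 0.83 [ 96. 285.] 11403 [0.521 0.131 0.218] [ 0.388  0.071 -0.   ] [0.614 0.296 0.276]
top cover_edge 0.86 [ 97. 285.] 11301 [0.522 0.131 0.219] [0.388 0.072 0.001] [0.604 0.294 0.276]
top tub_mid 0.75 [209. 135.] 2285 [0.745 0.006 0.09 ] [ 0.716 -0.03  -0.001] [0.817 0.053 0.095]
top can_mid 0.69 [149. 139.] 2389 [0.74  0.102 0.1  ] [ 0.713  0.071 -0.002] [0.799 0.171 0.105]
top flask_mid 0.92 [334. 212.] 1288 [ 0.625 -0.18   0.087] [ 0.601 -0.237 -0.002] [ 0.667 -0.159  0.124]
side tank 0.57 [204. 211.] 20746 [0.522 0.024 0.086] [ 0.385 -0.129 -0.001] [0.746 0.67  0.275]
side cap 0.92 [220. 204.] 725 [ 0.549 -0.002  0.126] [ 0.524 -0.021  0.086] [0.604 0.079 0.132]
side lever_tip 0.89 [221. 204
[... 657 characters left out ...]
-0.106  0.123]
{'time_s': 1.0, 'q': array([ 1.11671328e+00,  1.80751561e-01,  1.60698649e+00, -2.36612682e-05,
        1.35382221e+00, -2.06301603e-01]), 'dq': array([ 0.00038792,  0.0005647 , -0.00188178,  0.00052549,  0.00041777,
       -0.00159792]), 'joint_efforts': array([-1.51230270e-04, -4.44861174e+01, -3.51687741e+01, -2.45929787e-04,
        8.83524135e-04, -1.54029613e-05]), 'eef_pos': array([0.14101942, 0.55745602, 0.23132226]), 'eef_rot': array([1.61805636e-05, 1.23571505e-01, 9.92335670e-01, 1.15759234e-05]), 'wrist_force': array([ 0.46145801,  0.31913188, -0.56910434]), 'torque': array([-0.01611339,  0.01726103,  0.00971386]), 'grasp_force': 0.0, 'opening': 0.9977711093937299}
```

View pics/top0.png

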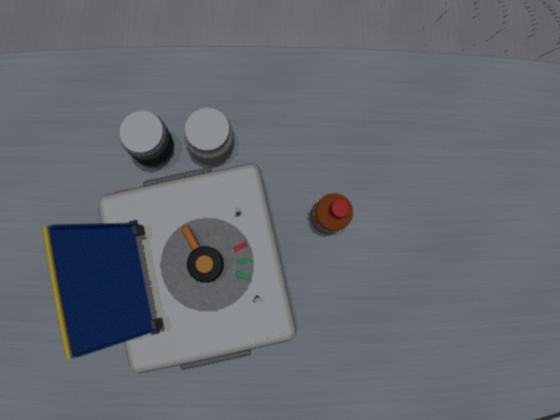

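View pics/side0.png

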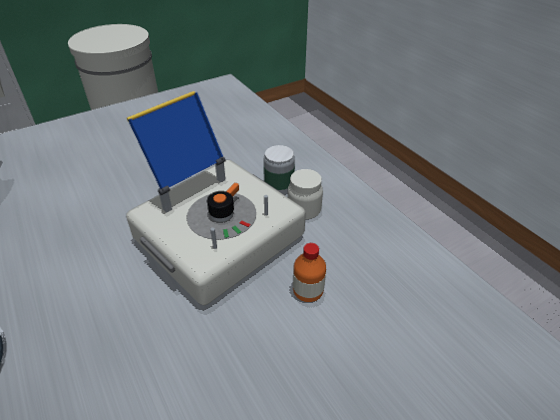

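```bash
cat >> h.py <<'E'
def orange(im):
    h=cv2.cvtColor(im,cv2.COLOR_RGB2HSV); return (h[...,0]>6)&(h[...,0]<22)&(h[...,1]>150)&(h[...,2]>100)
E
python3 - <<'E'
from h import *
for c in ("top","side"):
    z=np.load(c+".npz");im,d=z["im"],z["d"]
    p,u,v=cloud(c,d,np.ones(d.shape,bool)); rgb=im[v,u].astype(int)
    br=rgb.min(1)
    m=(abs(p[:,2]-.085)<.006)&(br>110)&(p[:,0]<.71)&(p[:,0]>.35)&(abs(p[:,1])<.3)
    r=cv2.minAreaRect((p[m,:2]*1000).astype(np.float32)); print(c,"tank top rect",r, m.sum())
    box=(abs(p[:,0]-.56)<.1)&(abs(p[:,1]-.0)<.09)
    k=box&(rgb.max(1)<60)&(abs(p[:,2]-.127)<.006)
    print("cap",cv2.minEnclosingCircle((p[k,:2]*1000).astype(np.float32)),np.median(p[k],0),k.sum())
    o=orange(im)[v,u]&box&(p[:,2]>.1)
    print("lever",o.sum(),np.median(p[o],0),p[o].min(0),p[o].max(0))
    hs=cv2.cvtColor(im,cv2.COLOR_RGB2HSV)[v,u]
    for n,q in (("red",(hs[:,0]<5)|(hs[:,0]>174)),("green",(abs(hs[:,0].astype(int)-60)<20))):
        s=q&(hs[:,1]>120)&(abs(p[:,2]-.085)<.008)&(p[:,0]<.7); print(n,s.sum(),np.median(p[s],0) if s.any() else 0)
    b=(abs(hs[:,0].astype(int)-110)<12)&(hs[:,1]>100)&(p[:,2]>.14)&(p[:,1]<.3)
    print("blue",b.sum(),p[b].min(0),p[b].max(0))
    y=(abs(hs[:,0].astype(int)-27)<6)&(hs[:,1]>120)&(p[:,2]>.2)
    print("yellow",y.sum(), np.median(p[y],0) if y.any() else 0, p[y].min(0) if y.any() else 0,p[y].max(0) if y.any() else 0)
E
```

```text
top tank top rect ((545.1365966796875, 26.228225708007812), (270.8100280761719, 250.8335723876953), 12.39846134185791) 18040
cap ((517.149169921875, 31.52122688293457), 66.36810302734375) [0.54894347 0.00535973 0.1282025 ] 770
lever 387 [0.55731697 0.01491395 0.12930597] [ 0.53914868 -0.00486801  0.12032237] [0.60280048 0.03912175 0.13312378]
red 62 [ 0.57597581 -0.04316646  0.08816566]
green 85 [ 0.53576402 -0.04766743  0.08810715]
blue 10286 [0.44394311 0.06863707 0.14002826] [0.60646128 0.17229797 0.27552505]
yellow 812 [0.51516824 0.15911938 0.27163731] [0.44326725 0.14184957 0.26714775] [0.58817673 0.17877133 0.27446093]
side tank top rect ((552.4766235351562, -11.66162109375), (275.0843200683594, 330.1126403808594), 12.312159538269043) 8998
cap ((515.5350341796875, 31.902202606201172), 67.98375701904297) [ 0.54435846 -0.00392321  0.12749309] 282
lever 143 [0.55560731 0.01219035 0.12965448] [ 0.53700752 -0.00537536  0.12153645] [0.6030582  0.03529565 0.13237168]
red 32 [ 0.57603391 -0.04446082  0.08789488]
green 58 [ 0.55073415 -0.04910459  0.08809799]
blue 5229 [0.44398059 0.0678697  0.14004968] [0.60487797 0.17322986 0.27324956]
yellow 224 [0.51268787 0.15610448 0.27018314] [0.44275639 0.13466475 0.26547121] [0.58750739 0.17557861 0.27390888]
```

The top view shows the hinge at the left, from (135,228) to (157,325). The cap is at (205,264), with its lever toward (185,230). The red mark is at (241,246), the green marks are clockwise of it, and two small posts stand at (238,212) and (258,298). The side view agrees: tank yaw is about +12.4° and cover angle about 2.07. The red mark measures where it should be.

```bash
cat >> h.py <<'E'
YAW=np.radians(12.4); C=np.array([.5493,.0065])
def lever(c):
    im,d=ctrl.camera(c); p,u,v=cloud(c,d,orange(im)); r=p[:,:2]-C; n=np.hypot(*r.T)
    k=(n>.032)&(n<.066)&(p[:,2]>.112)&(p[:,2]<.14)
    m=np.median(r[k],0); return k.sum(),np.arctan2(m[1],m[0]), n[k].max() if k.any() else 0
def goto(pos,a=None,n=None):
    o=ctrl.get_obs(); w,x,y,z=o["eef_rot"]; Rm=R.from_quat([x,y,z,w]).as_matrix()
    d=Rm.T@(np.array(pos)-o["eef_pos"])*1000; a0=np.arctan2(Rm[1,1],Rm[0,1])
    print("t",round(o["time_s"],2),"tcp",o["eef_pos"].round(4),"a",round(a0,3),"F",o["wrist_force"].round(1),"| tool delta mm",d.round(1),"rotz deg", None if a is None else np.degrees(a0-a).round(1))
E
python3 - <<'E'
from h import *
for c in ("top","side"):
    k,al,m=lever(c); print(c,k,al,"thread",1.1-(al-YAW),m)
p,u,v=cloud("top",np.load("top.npz")["d"],np.ones((420,560),bool))
for cx,cy in ((238,212),(258,298)):
    k=(abs(u-cx)<6)&(abs(v-cy)<6); i=p[k][:,2].argmax(); print("post",p[k][i])
goto([.141,.557,.40]); goto([.58,.053,.4],.5)
E
```

```text
top 142 0.5037551782913033 thread 0.8126656489559936 0.06089663548566851
side 47 0.45899709614387496 thread 0.857423731103422 0.060690740687199735
post [ 0.62731324 -0.04379385  0.13587416]
post [ 0.4979038  -0.06883634  0.13748761]
t 1.1 tcp [0.141  0.5575 0.2313] a 1.323 F [ 0.2  0.4 -0.4] | tool delta mm [-1.000e-01 -5.000e-01 -1.687e+02] rotz deg None
t 1.1 tcp [0.141  0.5575 0.2313] a 1.323 F [ 0.2  0.4 -0.4] | tool delta mm [-549.3 -381.4 -168.7] rotz deg 47.2
```

Call:
apply_moves --moves '[{"jaw": 0, "offset": [0, 0, -32], "rot": [0, 0, 9.4]}, {"jaw": 0, "offset": [0, 0, -32], "rot": [0, 0, 9.4]}, {"jaw": 0, "offset": [0, 0, -32], "rot": [0, 0, 9.4]}, {"jaw": 0, "offset": [0, 0, -32], "rot": [0, 0, 9.4]}, {"jaw": 0, "offset": [0, 0, -32], "rot": [0, 0, 9.4]}]'

```text
time_s: 1.72
eef_pos: [0.141, 0.5574, 0.3924]
eef_rot: [-0.0, 0.511, 0.859, 0.0]
wrist_force: [0.7, 0.5, 0.1]
opening: -0.003
grasp_force: 0.0
```

```bash
python3 -c "
from h import *
e=np.array([np.cos(.49),np.sin(.49)]);t=np.array([-e[1],e[0]])
P=C+.049*e+.026*t; print(P); goto([*P,.39],.49)"
```

```text
[0.58029804 0.05250132]
t 1.73 tcp [0.141  0.5574 0.3924] a 0.497 F [0.7 0.5 0.1] | tool delta mm [-653.3  145.3    2.3] rotz deg 0.4
```

Call:
apply_moves --moves '[{"jaw": 0, "offset": [-45, 10, 0], "rot": [0, 0, 0]}, {"jaw": 0, "offset": [-45, 10, 0], "rot": [0, 0, 0]}, {"jaw": 0, "offset": [-45, 10, 0], "rot": [0, 0, 0]}, {"jaw": 0, "offset": [-45, 10, 0], "rot": [0, 0, 0]}, {"jaw": 0, "offset": [-45, 10, 0], "rot": [0, 0, 0]}]'

```text
time_s: 2.35
eef_pos: [0.294, 0.3832, 0.3915]
eef_rot: [0.0, 0.509, 0.861, 0.0]
wrist_force: [0.2, -0.3, 0.6]
opening: -0.004
grasp_force: 0.0
```

Call:
apply_moves --moves '[{"jaw": 0, "offset": [-45, 10, 0], "rot": [0, 0, 0]}, {"jaw": 0, "offset": [-45, 10, 0], "rot": [0, 0, 0]}, {"jaw": 0, "offset": [-45, 10, 0], "rot": [0, 0, 0]}, {"jaw": 0, "offset": [-45, 10, 0], "rot": [0, 0, 0]}, {"jaw": 0, "offset": [-45, 10, 0], "rot": [0, 0, 0]}]'

```text
time_s: 2.98
eef_pos: [0.4463, 0.21, 0.3915]
eef_rot: [0.0, 0.509, 0.861, 0.0]
wrist_force: [1.1, -0.1, 0.3]
opening: -0.002
grasp_force: 0.0
```

```bash
python3 -c "
from h import *
goto([.5803,.0525,.39],.49)"
```

```text
t 2.98 tcp [0.4463 0.21   0.3915] a 0.503 F [ 1.1 -0.1  0.3] | tool delta mm [-202.6   41.6    1.5] rotz deg 0.7
```

Call:
apply_moves --moves '[{"jaw": 0, "offset": [-42, 8, 0], "rot": [0, 0, 0]}, {"jaw": 0, "offset": [-42, 8, 0], "rot": [0, 0, 0]}, {"jaw": 0, "offset": [-42, 8, 0], "rot": [0, 0, 0]}, {"jaw": 0, "offset": [-42, 8, 0], "rot": [0, 0, 0]}, {"jaw": 0, "offset": [-34, 9, 0], "rot": [0, 0, 0]}]'

```text
time_s: 3.6
eef_pos: [0.5795, 0.0525, 0.3912]
eef_rot: [-0.0, 0.509, 0.861, -0.0]
wrist_force: [-0.1, 0.7, 0.2]
opening: -0.001
grasp_force: 0.0
```

Call:
apply_moves --moves '[{"jaw": 0, "offset": [0, 0, 40], "rot": [0, 0, 0]}, {"jaw": 0, "offset": [0, 0, 40], "rot": [0, 0, 0]}, {"jaw": 0, "offset": [0, 0, 40], "rot": [0, 0, 0]}, {"jaw": 0, "offset": [0, 0, 40], "rot": [0, 0, 0]}, {"jaw": 0, "offset": [0, 0, 40], "rot": [0, 0, 0]}]'

```text
time_s: 4.22
eef_pos: [0.5787, 0.054, 0.1901]
eef_rot: [0.0, 0.509, 0.861, 0.0]
wrist_force: [-0.4, 0.3, 0.2]
opening: -0.0
grasp_force: 0.0
```

```bash
python3 -c "
from h import *
goto([.5803,.0525,.104],.49)
for c in ('top','side'):
    print(lever(c))
im=ctrl.camera('side')[0];cv2.imwrite('pics/s1.png',cv2.resize(im[80:280,100:360],None,fx=2.5,fy=2.5)[:,:,::-1])"
```

```text
t 4.22 tcp [0.5787 0.054  0.1901] a 0.503 F [-0.4  0.3  0.2] | tool delta mm [-2.1  0.7 86.1] rotz deg 0.7
(np.int64(83), np.float64(0.5139529689335626), np.float64(0.06074308789525662))
(np.int64(53), np.float64(0.45075572395547553), np.float64(0.05926178412271823))
```

View pics/s1.png

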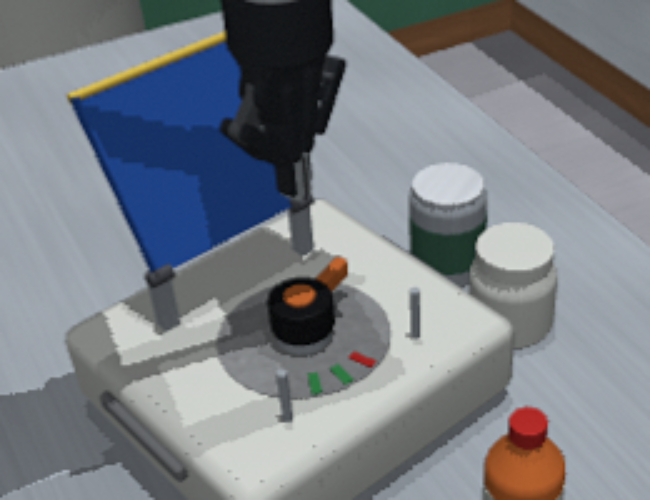

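The fingers hang about 30 mm behind the lever, which ends at (340,268) in the crop. The linkage clears the posts, so I can descend.

Call:
apply_moves --moves '[{"jaw": 0, "offset": [-1, 0, 25], "rot": [0, 0, 0]}, {"jaw": 0, "offset": [0, 0, 25], "rot": [0, 0, 0]}, {"jaw": 0, "offset": [0, 0, 20], "rot": [0, 0, 0]}, {"jaw": 0, "offset": [0, 0, 16], "rot": [0, 0, 0]}, {"jaw": 0, "offset": [0, 0, 0], "rot": [0, 0, 0]}]'

```text
time_s: 5.0
eef_pos: [0.5792, 0.0532, 0.1054]
eef_rot: [-0.0, 0.509, 0.861, -0.0]
wrist_force: [-0.3, 0.1, 0.8]
opening: -0.001
grasp_force: 0.0
```

```bash
python3 - <<'E'
from h import *
goto([.5803,.0525,.104],.49)
p=ctrl.get_obs()["eef_pos"][:2]-C; a=.503
e=np.array([np.cos(a),np.sin(a)]);t=np.array([-e[1],e[0]]); print("radial,tang mm",p@e*1e3,p@t*1e3)
for th in (2,3,4,5):
    q=np.radians(th); r=np.array([p@e,p@t])  # rigid turn cw by th about C
    c,s=np.cos(q),np.sin(q); rr,tt=.049,.017
    print(th,"tool x,y per row (tang,rad)",(-s*rr+c*tt-tt)*1e3,(c*rr+s*tt-rr)*1e3)
E
```

```text
t 5.0 tcp [0.5792 0.0532 0.1054] a 0.503 F [-0.3  0.1  0.8] | tool delta mm [-1.1  0.6  1.4] rotz deg 0.7
radial,tang mm 48.69494710825077 26.4730025770092
2 tool x,y per row (tang,rad) -1.7204312790979182 0.563441967878213
3 tool x,y per row (tang,rad) -2.587759765076494 0.8225584591041585
4 tool x,y per row (tang,rad) -3.459478359045129 1.066498516381513
5 tool x,y per row (tang,rad) -4.335321527075576 1.2951878332057158
```

Call:
apply_moves --moves '[{"jaw": 0, "offset": [-2, 0, 1], "rot": [0, 0, 0]}, {"jaw": 0, "offset": [-2, 0, 0], "rot": [0, 0, 0]}, {"jaw": 0, "offset": [-2, 0, 0], "rot": [0, 0, 0]}, {"jaw": 0, "offset": [-2, 0, 0], "rot": [0, 0, 0]}, {"jaw": 0, "offset": [-1.5, 0, 0], "rot": [0, 0, 0]}]'

```text
time_s: 5.62
eef_pos: [0.5838, 0.0452, 0.1044]
eef_rot: [-0.0, 0.509, 0.861, 0.0]
wrist_force: [-0.7, 4.5, 1.7]
opening: 0.001
grasp_force: 2.1
```

Call:
apply_moves --moves '[{"jaw": 0, "offset": [-1.7, 0.5, 0], "rot": [0, 0, 2]}, {"jaw": 0, "offset": [-2.6, 0.8, 0], "rot": [0, 0, 3]}, {"jaw": 0, "offset": [-2.6, 0.8, 0], "rot": [0, 0, 3]}, {"jaw": 0, "offset": [-2.6, 0.8, 0], "rot": [0, 0, 3]}, {"jaw": 0, "offset": [-2.6, 0.8, 0], "rot": [0, 0, 3]}]'

```text
time_s: 6.25
eef_pos: [0.5916, 0.0369, 0.1043]
eef_rot: [-0.001, 0.611, 0.792, 0.001]
wrist_force: [-1.4, 6.9, 2.8]
opening: 0.005
grasp_force: 3.9
```

```bash
cat >> h.py <<'E'
def polar():
    goto([0,0,0]); o=ctrl.get_obs(); w,x,y,z=o["eef_rot"]; M=R.from_quat([x,y,z,w]).as_matrix()
    a=np.arctan2(M[1,1],M[0,1]); p=o["eef_pos"][:2]-C; e=M[:2,1]; t=M[:2,0]
    print("rad,tang mm",(p@e*1e3).round(1),(p@t*1e3).round(1),"lever~a: home at -1.084, now",a.round(3),"Ftang",(o["wrist_force"][:2]@t).round(1),"Frad",(o["wrist_force"][:2]@e).round(1))
E
python3 -c "
from h import *
polar()
for c in ('top','side'): print(lever(c))"
```

```text
t 6.25 tcp [0.5916 0.0369 0.1043] a 0.256 F [-1.4  6.9  2.8] | tool delta mm [ 113.9 -581.6  104.7] rotz deg None
rad,tang mm 48.6 18.7 lever~a: home at -1.084, now 0.256 Ftang 7.0 Frad 0.4
(np.int64(0), np.float64(nan), 0)
(np.int64(87), np.float64(0.1891294043896464), np.float64(0.06154626087998409))
  return _methods._mean(a, axis=axis, dtype=dtype,
  ret = um.true_divide(
```

Call:
apply_moves --moves '[{"jaw": 0, "offset": [-3.1, 0.9, 0], "rot": [0, 0, 3.5]}, {"jaw": 0, "offset": [-3.5, 1.1, 0], "rot": [0, 0, 4]}, {"jaw": 0, "offset": [-3.5, 1.1, 0], "rot": [0, 0, 4]}, {"jaw": 0, "offset": [-3.5, 1.1, 0], "rot": [0, 0, 4]}, {"jaw": 0, "offset": [-3.5, 1.1, 0], "rot": [0, 0, 4]}]'

```text
time_s: 6.98
eef_pos: [0.5992, 0.0207, 0.1044]
eef_rot: [-0.001, 0.736, 0.677, 0.001]
wrist_force: [-0.8, 7.5, 1.3]
opening: -0.001
grasp_force: 3.9
```

Call:
apply_moves --moves '[{"jaw": 0, "offset": [-3.5, 1.1, 0], "rot": [0, 0, 4]}, {"jaw": 0, "offset": [-3.5, 1.1, 0], "rot": [0, 0, 4]}, {"jaw": 0, "offset": [-3.5, 1.1, 0], "rot": [0, 0, 4]}, {"jaw": 0, "offset": [-3.5, 1.1, 0], "rot": [0, 0, 4]}, {"jaw": 0, "offset": [-3.5, 1.1, 0], "rot": [0, 0, 4]}]'

```text
time_s: 7.6
eef_pos: [0.6008, 0.0026, 0.1043]
eef_rot: [-0.001, 0.843, 0.538, 0.001]
wrist_force: [-0.1, 8.5, 1.6]
opening: 0.003
grasp_force: 3.8
```

```bash
python3 -W ignore -c "
from h import *
polar()
for c in ('top','side'): print(lever(c))"
```

```text
t 7.6 tcp [0.6008 0.0026 0.1043] a -0.434 F [-0.1  8.5  1.6] | tool delta mm [-255.2 -544.   104.2] rotz deg None
rad,tang mm 48.4 18.1 lever~a: home at -1.084, now -0.434 Ftang 7.7 Frad -3.7
(np.int64(0), np.float64(nan), 0)
(np.int64(121), np.float64(-0.5198274499910327), np.float64(0.061759385241572554))
```

Call:
apply_moves --moves '[{"jaw": 0, "offset": [-3.5, 1.1, 0], "rot": [0, 0, 4]}, {"jaw": 0, "offset": [-3.0, 0.9, 0], "rot": [0, 0, 3.5]}, {"jaw": 0, "offset": [-2.6, 0.8, 0], "rot": [0, 0, 3]}, {"jaw": 0, "offset": [-2.6, 0.8, 0], "rot": [0, 0, 3]}, {"jaw": 0, "offset": [-2.6, 0.8, 0], "rot": [0, 0, 3]}]'

```text
time_s: 8.32
eef_pos: [0.5974, -0.0118, 0.1043]
eef_rot: [-0.001, 0.911, 0.412, 0.001]
wrist_force: [1.3, 8.5, -0.1]
opening: -0.001
grasp_force: 3.7
```

Call:
apply_moves --moves '[{"jaw": 0, "offset": [-2.6, 0.8, 0], "rot": [0, 0, 3]}, {"jaw": 0, "offset": [-2.6, 0.8, 0], "rot": [0, 0, 3]}, {"jaw": 0, "offset": [-2.2, 0.7, 0], "rot": [0, 0, 2.5]}, {"jaw": 0, "offset": [-1.7, 0.5, 0], "rot": [0, 0, 2]}, {"jaw": 0, "offset": [-1.7, 0.5, 0], "rot": [0, 0, 2]}]'

```text
time_s: 8.95
eef_pos: [0.5922, -0.0217, 0.1044]
eef_rot: [-0.001, 0.951, 0.311, 0.001]
wrist_force: [2.7, 7.7, -0.4]
opening: -0.001
grasp_force: 3.6
```

```bash
python3 -W ignore -c "
from h import *
polar()
for c in ('top','side'): print(lever(c))"
```

```text
t 8.95 tcp [ 0.5922 -0.0217  0.1044] a -0.939 F [ 2.7  7.7 -0.4] | tool delta mm [-465.4 -367.1  103.6] rotz deg None
rad,tang mm 48.1 17.9 lever~a: home at -1.084, now -0.939 Ftang 6.7 Frad -4.6
(np.int64(0), np.float64(nan), 0)
(np.int64(125), np.float64(-1.0118519962229202), np.float64(0.06219070541680759))
```

Call:
apply_moves --moves '[{"jaw": 0, "offset": [-1.7, 0.5, 0], "rot": [0, 0, 2]}, {"jaw": 0, "offset": [-1.7, 0.5, 0], "rot": [0, 0, 2]}, {"jaw": 0, "offset": [-1.7, 0.5, 0], "rot": [0, 0, 2]}, {"jaw": 0, "offset": [-1.7, 0.5, 0], "rot": [0, 0, 2]}, {"jaw": 0, "offset": [-1.7, 0.5, 0], "rot": [0, 0, 2]}]'

```text
time_s: 9.68
eef_pos: [0.5867, -0.0286, 0.1044]
eef_rot: [-0.001, 0.974, 0.227, 0.001]
wrist_force: [3.4, 8.7, -0.8]
opening: -0.003
grasp_force: 3.5
```

Call:
apply_moves --moves '[{"jaw": 0, "offset": [-1.7, 0.5, 0], "rot": [0, 0, 2]}, {"jaw": 0, "offset": [-1.7, 0.5, 0], "rot": [0, 0, 2]}, {"jaw": 0, "offset": [-0.9, 0.3, 0], "rot": [0, 0, 1]}, {"jaw": 0, "offset": [-0.9, 0.3, 0], "rot": [0, 0, 1]}, {"jaw": 0, "offset": [0, 0, 0], "rot": [0, 0, 0]}]'

```text
time_s: 10.3
eef_pos: [0.5838, -0.0317, 0.1047]
eef_rot: [-0.001, 0.984, 0.176, 0.003]
wrist_force: [8.8, 10.2, -3.8]
opening: 0.002
grasp_force: 5.7
```

```bash
python3 -W ignore -c "
from h import *
polar()
for c in ('top','side'): print(lever(c))"
```

```text
t 10.3 tcp [ 0.5838 -0.0317  0.1047] a -1.218 F [ 8.8 10.2 -3.8] | tool delta mm [-537.4 -231.6  101.9] rotz deg None
rad,tang mm 47.8 19.2 lever~a: home at -1.084, now -1.218 Ftang 11.7 Frad -6.5
(np.int64(0), np.float64(nan), 0)
(np.int64(127), np.float64(-1.2538898443124273), np.float64(0.06285504680491771))
```

Call:
apply_moves --moves '[{"jaw": 0, "offset": [-1.3, 0.4, 0], "rot": [0, 0, 1.5]}, {"jaw": 0, "offset": [-1.3, 0.4, 0], "rot": [0, 0, 1.5]}, {"jaw": 0, "offset": [-1.3, 0.4, 0], "rot": [0, 0, 1.5]}, {"jaw": 0, "offset": [-0.9, 0.3, 0], "rot": [0, 0, 1]}, {"jaw": 0, "offset": [0, 0, 0], "rot": [0, 0, 0]}]'

```text
time_s: 11.02
eef_pos: [0.5774, -0.0371, 0.1042]
eef_rot: [0.0, 0.992, 0.129, -0.0]
wrist_force: [-0.1, -0.4, 0.2]
opening: -0.0
grasp_force: 0.0
```

```bash
python3 -W ignore -c "
from h import *
polar()
print(lever('side'))"
```

```text
t 11.03 tcp [ 0.5774 -0.0371  0.1042] a -1.313 F [-0.1 -0.4  0.2] | tool delta mm [-548.8 -183.1  104.4] rotz deg None
rad,tang mm 49.3 16.0 lever~a: home at -1.084, now -1.313 Ftang -0.2 Frad 0.3
(np.int64(113), np.float64(-1.5308997089354093), np.float64(0.06367030431937595))
```

The force dropped to zero and the lever jumped to about -1.49, which is one click. I'll back off and rise.

Call:
apply_moves --moves '[{"jaw": 0, "offset": [4, 0, 0], "rot": [0, 0, 0]}, {"jaw": 0, "offset": [0, 0, -40], "rot": [0, 0, 0]}, {"jaw": 0, "offset": [0, 0, -55], "rot": [0, 0, 0]}, {"jaw": 0, "offset": [0, 0, -60], "rot": [0, 0, 0]}, {"jaw": 0, "offset": [0, 0, -60], "rot": [0, 0, 0]}]'

```text
time_s: 11.7
eef_pos: [0.5814, -0.0357, 0.3213]
eef_rot: [0.0, 0.992, 0.129, 0.0]
wrist_force: [1.9, -0.5, -0.8]
opening: 0.001
grasp_force: 0.0
```

```bash
python3 -W ignore -c "
from h import *
Hg=C+.085*np.array([-np.sin(YAW),np.cos(YAW)]); print('hinge',Hg)
print(lever('side'),lever('top'))
im=ctrl.camera('side')[0];cv2.imwrite('pics/s2.png',cv2.resize(im[80:280,100:360],None,fx=2.5,fy=2.5)[:,:,::-1])
yh=np.array([-np.sin(YAW),np.cos(YAW)])
P=Hg+(.072+.04)*yh; goto([*P,.36],np.pi/2+YAW); goto([*P,.36],YAW); goto([*P,.36],-np.pi/2+YAW)"
```

```text
hinge [0.5310475  0.08951714]Traceback (most recent call last):
  File "<string>", line 4, in <module>
    print(lever('side'),lever('top'))
                        ~~~~~^^^^^^^
  File "h.py", line 14, in lever
    im,d=ctrl.camera(c); p,u,v=cloud(c,d,orange(im)); r=p[:,:2]-C; n=np.hypot(*r.T)
                               ~~~~~^^^^^^^^^^^^^^^^
  File "h.py", line 7, in cloud
    n=cv2.undistortPoints(np.stack([u,v],1).astype(float)[:,None],K,d)[:,0]
      ~~~~~~~~~~~~~~~~~~~^^^^^^^^^^^^^^^^^^^^^^^^^^^^^^^^^^^^^^^^^^^^^
cv2.error: OpenCV(4.12.0) /io/opencv/modules/calib3d/src/undistort.dispatch.cpp:347: error: (-215:Assertion failed) CV_IS_MAT(_src) && CV_IS_MAT(_dst) && (_src->rows == 1 || _src->cols == 1) && (_dst->rows == 1 || _dst->cols == 1) && _src->cols + _src->rows - 1 == _dst->rows + _dst->cols - 1 && (CV_MAT_TYPE(_src->type) == CV_32FC2 || CV_MAT_TYPE(_src->type) == CV_64FC2) && (CV_MAT_TYPE(_dst->type) == CV_32FC2 || CV_MAT_TYPE(_dst->type) == CV_64FC2) in function 'cvUndistortPointsInternal'
```

```bash
python3 -W ignore -c "
from h import *
print(lever('side'))
im=ctrl.camera('side')[0];cv2.imwrite('pics/s2.png',cv2.resize(im[80:280,100:360],None,fx=2.5,fy=2.5)[:,:,::-1])
yh=np.array([-np.sin(YAW),np.cos(YAW)]);Hg=C+.085*yh
P=Hg+(.072+.04)*yh; print(P);goto([*P,.36],YAW)"
```

```text
(np.int64(93), np.float64(-1.5200295976416778), np.float64(0.06309240353611348))
[0.50699714 0.19890444]
t 11.9 tcp [ 0.5823 -0.0359  0.321 ] a -1.312 F [ 1.   0.5 -0.8] | tool delta mm [ -12.7 -246.2  -39.5] rotz deg -87.6
```

View pics/s2.png

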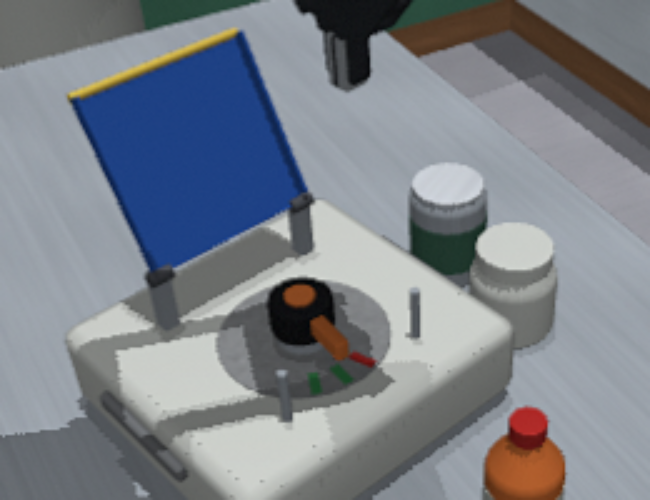

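The lever now points at the first green mark, allowing for its height above the tank. It is at about (342,352) in the crop, above the mark at (342,373). The cover is still open, so I'll move the tool behind it.

Call:
apply_moves --moves '[{"jaw": 0, "offset": [0, 0, -8], "rot": [0, 0, -8.8]}, {"jaw": 0, "offset": [0, 0, -8], "rot": [0, 0, -8.8]}, {"jaw": 0, "offset": [0, 0, -8], "rot": [0, 0, -8.8]}, {"jaw": 0, "offset": [0, 0, -8], "rot": [0, 0, -8.8]}, {"jaw": 0, "offset": [0, 0, -8], "rot": [0, 0, -8.8]}]'

```text
time_s: 12.52
eef_pos: [0.5807, -0.0355, 0.3568]
eef_rot: [-0.001, 0.87, 0.493, -0.002]
wrist_force: [0.1, 0.5, -1.4]
opening: -0.002
grasp_force: 0.0
```

Call:
apply_moves --moves '[{"jaw": 0, "offset": [0, 0, 0], "rot": [0, 0, -8.8]}, {"jaw": 0, "offset": [0, 0, 0], "rot": [0, 0, -8.8]}, {"jaw": 0, "offset": [0, 0, 0], "rot": [0, 0, -8.8]}, {"jaw": 0, "offset": [0, 0, 0], "rot": [0, 0, -8.8]}, {"jaw": 0, "offset": [0, 0, 0], "rot": [0, 0, -8.4]}]'

```text
time_s: 13.15
eef_pos: [0.5808, -0.0355, 0.3566]
eef_rot: [-0.002, 0.625, 0.781, -0.001]
wrist_force: [0.5, 0.2, 0.6]
opening: -0.001
grasp_force: 0.0
```

```bash
python3 -W ignore -c "
from h import *
goto([.507,.199,.36],YAW)"
```

```text
t 13.15 tcp [ 0.5808 -0.0355  0.3566] a 0.221 F [0.5 0.2 0.6] | tool delta mm [245.  -20.5  -2.9] rotz deg 0.3
```

Call:
apply_moves --moves '[{"jaw": 0, "offset": [50, -4, 0], "rot": [0, 0, 0]}, {"jaw": 0, "offset": [50, -4, 0], "rot": [0, 0, 0]}, {"jaw": 0, "offset": [50, -4, 0], "rot": [0, 0, 0]}, {"jaw": 0, "offset": [50, -4, 0], "rot": [0, 0, 0]}, {"jaw": 0, "offset": [45, -4, 0], "rot": [0, 0, 0]}]'

```text
time_s: 13.78
eef_pos: [0.5079, 0.2008, 0.3568]
eef_rot: [-0.001, 0.626, 0.779, -0.001]
wrist_force: [0.2, 0.3, -0.2]
opening: 0.0
grasp_force: 0.0
```

Call:
apply_moves --moves '[{"jaw": 0, "offset": [0, 0, 0], "rot": [0, 0, 0]}, {"jaw": 0, "offset": [0, 0, 40], "rot": [0, 0, 0]}, {"jaw": 0, "offset": [0, 0, 40], "rot": [0, 0, 0]}, {"jaw": 0, "offset": [0, 0, 30], "rot": [0, 0, 0]}, {"jaw": 0, "offset": [0, 0, 0], "rot": [0, 0, 0]}]'

```text
time_s: 14.4
eef_pos: [0.5072, 0.1979, 0.2452]
eef_rot: [-0.003, 0.627, 0.779, -0.003]
wrist_force: [-0.0, 0.4, 1.2]
opening: 0.0
grasp_force: 0.0
```

```bash
cat >> h.py <<'E'
yh=np.array([-np.sin(YAW),np.cos(YAW)]); xh=np.array([yh[1],-yh[0]]); Hg=C+.085*yh
def cov(show=True):
    goto([0,0,0]); o=ctrl.get_obs(); r=o["eef_pos"][:2]-Hg
    print("tcp from hinge mm: along x",(r@xh*1e3).round(1)," y",(r@yh*1e3).round(1)," z",(o["eef_pos"][2]*1e3-138).round(1),"F y",(o["wrist_force"][:2]@yh).round(1),"z",o["wrist_force"][2].round(1))
    for c in ("top","side"):
        im,d=ctrl.camera(c); h=cv2.cvtColor(im,cv2.COLOR_RGB2HSV); p,u,v=cloud(c,d,(abs(h[...,0].astype(int)-27)<6)&(h[...,1]>120))
        q=(p[:,:2]-Hg); k=(np.hypot(q@yh,p[:,2]-.138)<.17)&(abs(q@xh)<.085)&(np.hypot(q@yh,p[:,2]-.138)>.135)
        if k.sum()>5: m=np.median(p[k],0); print(c,k.sum(),"cover angle",np.arctan2(m[2]-.138,-(m[:2]-Hg)@yh).round(3))
E
python3 -W ignore -c "
from h import *
cov()"
```

```text
t 14.4 tcp [0.5072 0.1979 0.2452] a 0.215 F [-0.   0.4  1.2] | tool delta mm [ -85.  -535.8  249.6] rotz deg None
tcp from hinge mm: along x 0.0  y 111.0  z 107.2 F y 0.3 z 1.2
top 806 cover angle 2.061
side 221 cover angle 2.053
```

Call:
apply_moves --moves '[{"jaw": 0, "offset": [-10, 0, 0], "rot": [0, 0, 0]}, {"jaw": 0, "offset": [-10, 0, 0], "rot": [0, 0, 0]}, {"jaw": 0, "offset": [-10, 0, 0], "rot": [0, 0, 0]}, {"jaw": 0, "offset": [-10, 0, 0], "rot": [0, 0, 0]}, {"jaw": 0, "offset": [-10, 0, 0], "rot": [0, 0, 0]}]'

```text
time_s: 15.12
eef_pos: [0.5203, 0.1499, 0.2496]
eef_rot: [0.0, 0.627, 0.779, 0.0]
wrist_force: [-1.3, 1.8, 2.3]
opening: -0.001
grasp_force: 1.4
```

```bash
python3 -W ignore -c "
from h import *
cov()"
```

```text
t 15.12 tcp [0.5203 0.1499 0.2496] a 0.216 F [-1.3  1.8  2.3] | tool delta mm [ -34.6 -540.5  249.3] rotz deg None
tcp from hinge mm: along x 2.5  y 61.3  z 111.6 F y 2.0 z 2.3
top 900 cover angle 1.871
side 257 cover angle 1.855
```

Call:
apply_moves --moves '[{"jaw": 0, "offset": [-10, 0, 1], "rot": [0, 0, 0]}, {"jaw": 0, "offset": [-10, 0, 1], "rot": [0, 0, 0]}, {"jaw": 0, "offset": [-10, 0, 1], "rot": [0, 0, 0]}, {"jaw": 0, "offset": [-10, 0, 1], "rot": [0, 0, 0]}, {"jaw": 0, "offset": [-8, 0, 0], "rot": [0, 0, 0]}]'

```text
time_s: 15.85
eef_pos: [0.5302, 0.1028, 0.2447]
eef_rot: [-0.0, 0.627, 0.779, -0.0]
wrist_force: [0.3, 2.1, -0.7]
opening: 0.003
grasp_force: 0.0
```

Call:
apply_moves --moves '[{"jaw": 0, "offset": [-14, 0, 0], "rot": [0, 0, 0]}, {"jaw": 0, "offset": [-14, 0, 0.5], "rot": [0, 0, 0]}, {"jaw": 0, "offset": [-14, 0, 5], "rot": [0, 0, 0]}, {"jaw": 0, "offset": [-13, 0, 6], "rot": [0, 0, 0]}, {"jaw": 0, "offset": [0, 0, 0], "rot": [0, 0, 0]}]'

```text
time_s: 16.48
eef_pos: [0.5422, 0.0485, 0.233]
eef_rot: [-0.0, 0.627, 0.779, -0.0]
wrist_force: [-0.5, 0.1, -0.5]
opening: -0.002
grasp_force: 0.0
```

```bash
python3 -W ignore -c "
from h import *
cov()"
```

```text
t 16.48 tcp [0.5422 0.0485 0.233 ] a 0.215 F [-0.5  0.1 -0.5] | tool delta mm [  68.2 -539.8  233.5] rotz deg None
tcp from hinge mm: along x 2.0  y -42.4  z 95.0 F y 0.2 z -0.5
top 662 cover angle 1.046
side 318 cover angle 1.028
```

Tracking as planned, with the cover angle at 1.04. I'll continue down the arc.

Call:
apply_moves --moves '[{"jaw": 0, "offset": [-12, 0, 8], "rot": [0, 0, 0]}, {"jaw": 0, "offset": [-11, 0, 8], "rot": [0, 0, 0]}, {"jaw": 0, "offset": [-9, 0, 11], "rot": [0, 0, 0]}, {"jaw": 0, "offset": [-9, 0, 11], "rot": [0, 0, 0]}, {"jaw": 0, "offset": [-6, 0, 13], "rot": [0, 0, 0]}]'

```text
time_s: 17.2
eef_pos: [0.5524, 0.0031, 0.1819]
eef_rot: [0.0, 0.627, 0.779, -0.0]
wrist_force: [0.2, -0.5, 2.5]
opening: -0.002
grasp_force: 0.7
```

Call:
apply_moves --moves '[{"jaw": 0, "offset": [-6, 0, 13], "rot": [0, 0, 0]}, {"jaw": 0, "offset": [-3, 0, 10], "rot": [0, 0, 0]}, {"jaw": 0, "offset": [-1, 0, 8], "rot": [0, 0, 0]}, {"jaw": 0, "offset": [0, 0, 5], "rot": [0, 0, 0]}, {"jaw": 0, "offset": [0, 0, 0], "rot": [0, 0, 0]}]'

```text
time_s: 17.82
eef_pos: [0.5541, -0.0055, 0.1464]
eef_rot: [-0.0, 0.627, 0.779, -0.0]
wrist_force: [-0.6, 0.6, -1.1]
opening: -0.001
grasp_force: 0.0
```

```bash
python3 -W ignore -c "
from h import *
cov()"
```

```text
t 17.82 tcp [ 0.5541 -0.0055  0.1464] a 0.217 F [-0.6  0.6 -1.1] | tool delta mm [ 124.5 -539.9  146.8] rotz deg None
tcp from hinge mm: along x 2.1  y -97.8  z 8.4 F y 0.8 z -1.1
side 278 cover angle 0.07
```

Call:
apply_moves --moves '[{"jaw": 0, "offset": [0, 0, 2], "rot": [0, 0, 0]}, {"jaw": 0, "offset": [0, 0, 2], "rot": [0, 0, 0]}, {"jaw": 0, "offset": [0, 0, 2], "rot": [0, 0, 0]}, {"jaw": 0, "offset": [0, 0, 1], "rot": [0, 0, 0]}, {"jaw": 0, "offset": [0, 0, 0], "rot": [0, 0, 0]}]'

```text
time_s: 18.55
eef_pos: [0.5549, -0.0059, 0.1419]
eef_rot: [0.001, 0.626, 0.779, 0.0]
wrist_force: [-6.2, 1.1, 14.6]
opening: 0.002
grasp_force: 7.3
```

```bash
python3 -W ignore -c "
from h import *
cov()"
```

```text
t 18.55 tcp [ 0.5549 -0.0059  0.1419] a 0.217 F [-6.2  1.1 14.6] | tool delta mm [ 125.1 -540.8  141.3] rotz deg None
tcp from hinge mm: along x 2.8  y -98.3  z 3.9 F y 2.4 z 14.6
side 275 cover angle 0.036
```

It is pressing 14.6 N against a firm stop, so the cover is shut. I'll retreat.

Call:
apply_moves --moves '[{"jaw": 0, "offset": [0, 0, -5], "rot": [0, 0, 0]}, {"jaw": 0, "offset": [0, 0, -30], "rot": [0, 0, 0]}, {"jaw": 0, "offset": [0, 0, -50], "rot": [0, 0, 0]}, {"jaw": 0, "offset": [0, 0, -50], "rot": [0, 0, 0]}, {"jaw": 0, "offset": [0, 0, 0], "rot": [0, 0, 0]}]'

```text
time_s: 19.27
eef_pos: [0.5568, -0.0062, 0.2797]
eef_rot: [0.004, 0.627, 0.779, 0.002]
wrist_force: [-0.3, -0.3, 0.0]
opening: 0.002
grasp_force: 0.0
```

```bash
python3 -W ignore -c "
from h import *
cov()
im=ctrl.camera('side')[0];cv2.imwrite('pics/s3.png',im[:,:,::-1])"
```

```text
t 19.27 tcp [ 0.5568 -0.0062  0.2797] a 0.217 F [-0.3 -0.3  0. ] | tool delta mm [ 126.8 -544.7  274.9] rotz deg None
tcp from hinge mm: along x 4.6  y -99.0  z 141.7 F y -0.2 z 0.0Traceback (most recent call last):
  File "<string>", line 3, in <module>
    cov()
    ~~~^^
  File "h.py", line 30, in cov
    im,d=ctrl.camera(c); h=cv2.cvtColor(im,cv2.COLOR_RGB2HSV); p,u,v=cloud(c,d,(abs(h[...,0].astype(int)-27)<6)&(h[...,1]>120))
                                                                     ~~~~~^^^^^^^^^^^^^^^^^^^^^^^^^^^^^^^^^^^^^^^^^^^^^^^^^^^^^
  File "h.py", line 7, in cloud
    n=cv2.undistortPoints(np.stack([u,v],1).astype(float)[:,None],K,d)[:,0]
      ~~~~~~~~~~~~~~~~~~~^^^^^^^^^^^^^^^^^^^^^^^^^^^^^^^^^^^^^^^^^^^^^
cv2.error: OpenCV(4.12.0) /io/opencv/modules/calib3d/src/undistort.dispatch.cpp:347: error: (-215:Assertion failed) CV_IS_MAT(_src) && CV_IS_MAT(_dst) && (_src->rows == 1 || _src->cols == 1) && (_dst->rows == 1 || _dst->cols == 1) && _src->cols + _src->rows - 1 == _dst->rows + _dst->cols - 1 && (CV_MAT_TYPE(_src->type) == CV_32FC2 || CV_MAT_TYPE(_src->type) == CV_64FC2) && (CV_MAT_TYPE(_dst->type) == CV_32FC2 || CV_MAT_TYPE(_dst->type) == CV_64FC2) in function 'cvUndistortPointsInternal'
```

```bash
python3 -W ignore -c "
from h import *
im,d=ctrl.camera('side');cv2.imwrite('pics/s3.png',im[:,:,::-1])
h=cv2.cvtColor(im,cv2.COLOR_RGB2HSV);p,u,v=cloud('side',d,(abs(h[...,0].astype(int)-110)<12)&(h[...,1]>100))
q=p[:,:2]-Hg;s=-q@yh;k=(s>.02)&(s<.14)&(abs(q@xh)<.07)&(p[:,2]>.12)&(p[:,2]<.2)
print(k.sum(),'plate slope',np.polyfit(s[k],p[k,2],1))
print(ctrl.get_obs()['wrist_force'])"
```

```text
2107 plate slope [-0.00130499  0.14307827]
[-0.33079156  0.60504264 -1.69246351]
```

View pics/s3.png

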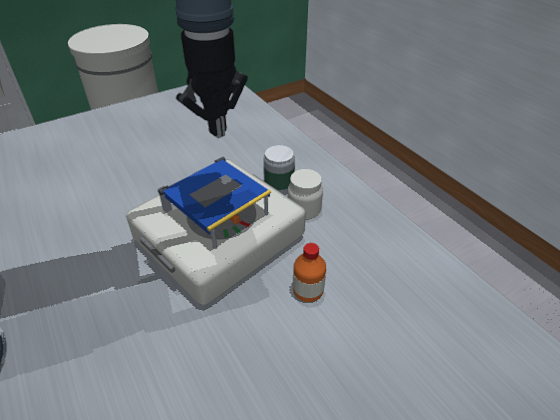

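The cover lies level over the cap (slope about 0) on its posts near (213,240) and (266,205). The bystanders at (279,165), (306,192) and (310,272) have not moved, and the arm is clear.

```bash
python3 -c "
from bench import ctrl
print(ctrl.hand_in())"
```

```text
the job is handed in; nothing more can be done
None
```

I handed the job in at about 19 s: by the camera and force readings, the cap is home with one click, the cover is fully shut, the bystanders are undisturbed and the arm is clear; the hand-in returned no verdict.

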